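Raise the low-stock marker at the yellow bin

TASK

The yellow picking bin is running low: slide the marker carriage along its rail until its white centre line is level with the middle of the yellow bin, keeping the telescoping post down on the way. Then, with the red release button in the post's grip squeezed in, pull the post straight up past its first stop to its second stop, and finish still gripping it there, fully extended, since it sinks when let go. Leave the jar, the carton and the screwdriver alone.

Things in the scene. Friction and masses are not known exactly. Their poses are not given: they have to be found in the camera images.
- rail: Aluminium rail, 430 mm long, 44 wide, 20 high, fixed flat on the counter, a black block on each end. Origin: middle of its underside, on the counter. Its y axis runs along the rail (the carriage slides to +y, away from its parking end at -y), z is up, x points from the rail to the bins. Position and yaw vary.
- carriage_mark (a point): Point on the post's axis at the top face of the carriage, 54 mm above the counter. The carriage is a black block 64 (across) x 80 (along the rail) x 32 mm high on the rail, with a white line across its middle; the telescoping post stands upright on it. The line must come level with the yellow bin's middle, measured along the rail.
- carriage (a joint): Travel of the carriage along the rail's +y, in m: 0 at the parking end (mark 160 mm before the rail's middle), 0.32 at the far end; starts between 0 and 0.05. It slides with about 2.5 N of friction and stays where it is left. It can be moved by holding the post's grip.
- grip: Black grip block on top of the post: 30 mm (rail x) x 24 (rail y) x 56 high. Origin: its centre, on the post's axis, 178 mm above the counter while down; axes as the rail's. Take it from above, fingers closing along the rail, one on the red button in its +y face, one on the plain -y face, so that the grip presses the button: 35 mm across, 28 when pressed. 25 mm free beside both faces.
- button_face (a point): Centre of the outer face of the red release button, 20 mm wide and 26 mm high, in the grip's +y face at the grip's mid-height. It stands 11 mm out of the grip, 4 mm when pressed in.
- release (a joint): Press of the red button along the rail's -y, in m: 0 out, 0.007 fully in. A spring pushes it out with 3 N, rising to 6 N. Unless it is pressed in by 5 mm or more, a steel hook under it holds the post down in the catch. It must be in to draw the post out of its lowest position; higher up it makes no difference.
- catch_top (a point): Top of the fixed steel catch that holds the hook, 134 mm above the counter, 36 mm from the post's axis on the +y side; it rides on the carriage. Keep fingertips above it.
- flag (a point): Centre of the orange flag plate, 70 mm (rail y) x 40 mm high, that hangs on the grip 52 mm to the +x side of the post's axis, 137 mm above the counter while the post is down. It rises with the grip.
- post (a joint): First stage of the telescope, the thin steel tube that carries the grip, in m: 0 down, 0.06 drawn out to the first stop. It comes out first, pulled with about 4 N.
- sleeve (a joint): Second stage, the thicker aluminium tube, in m: 0 down, 0.06 drawn out. After the first stop the pull rises to about 7 N and the sleeve follows; the second stop is hard, with the grip's centre 120 mm higher than when down (298 mm above the counter). Nothing latches there: the post sinks by its weight when let go.
- bin_yellow: Yellow plastic picking bin, nearly empty, 125 mm deep (x), 86 wide (y), 66 high, fixed behind the rail in one of three places, 95 mm apart along it, in any order with the blue and the green. Origin: middle of its underside, on the counter, 112 mm from the rail's centre line; axes as the rail's.
- bin_blue: Blue bin full of bolts, same size, fixed. Not the one.
- bin_green: Green bin full of bolts, same size, fixed. Not the one.
- jar: Bystander: clear jar with a red cap, 68 mm across, 85 high, to the left of the rail. Origin: middle of its underside. Not to be moved.
- carton: Bystander: cardboard carton 100 x 70 x 50 mm, to the right of the rail. Origin: middle of its underside. Not to be moved.
- driver: Bystander: screwdriver with a red handle, 200 mm long, 26 thick, lying on the counter to the right of the bins, roughly along y. Origin: its middle, on the counter; x along it. Not to be moved.

How it is judged:
On the way, in this order (a step that is already met when the one before it is completed fails the run):
1. the carriage stands level with the middle of the yellow bin, the post still down (y of carriage_mark in the frame of bin_yellow between -0.01 and 0.01 m and value of joint each of post, sleeve below 0.015 m), for 0.1 s.
2. the post is drawn out to its first stop, with the carriage still there (y of carriage_mark in the frame of bin_yellow between -0.012 and 0.012 m and value of joint post above 0.05 m), for 0.05 s.
At the end, for the whole second after the job is handed in: The carriage line is within 12 mm of the yellow bin's middle along the rail, both stages of the post are drawn out to within 6 mm of their stops (post and sleeve above 0.054 m), and the fingers still grip it (over 2 N) (y of carriage_mark in the frame of bin_yellow between -0.012 and 0.012 m and value of joint each of post, sleeve above 0.054 m and contact force between the fingers and grip above 2 N); the arm keeps its last pose, push and grip.
It fails at once if the post is raised by more than 20 mm while the carriage is more than 20 mm away from the yellow bin's middle (value of joint any of post, sleeve above 0.02 m and not (y of carriage_mark in the frame of bin_yellow between -0.02 and 0.02 m)).
It fails at once if the jar is moved by more than 20 mm (distance of jar from where it was at the start of the episode above 0.02 m).
It fails at once if the carton is moved by more than 20 mm (distance of carton from where it was at the start of the episode above 0.02 m).
It fails at once if the screwdriver is moved by more than 20 mm (distance of driver from where it was at the start of the episode above 0.02 m).
It also fails if it takes over 38 s, if anything falls off the work surface, if the arm or the gripper's body presses on something with over 40 N, if the wrist force passes 120 N, or if a joint passes its speed limit or range.

ROBOT

A 7-joint arm with a two-finger parallel gripper is mounted at the origin on the work surface. World frame = base frame: x ahead of the robot, y to its left, z up, the work surface at z = 0. Lengths are in m, angles in rad, forces in N, time in s.
With the tool pointing down it reaches from about 0.425 to 0.925 m from the base axis. Payload 6.8 kg.
Tool frame: the origin (TCP) lies at the very end of the fingers, on their centre line; the grasp point (between the pads) lies 19 mm behind it; z points along the fingers, y is the line along which they close (so a half turn about z gives the same grasp; the last joint's range is limited). The gripper opens to 85 mm and grips with 20 to 120 N. Pads are 22 mm wide; open, the fingers measure 114 mm over their backs; the gripper's body (76 mm by 85 mm) begins 54 mm behind the grasp point. The pads swing forward as they close: fully open they stand 13 mm farther back than shut.
Start: joints at [-1.447, 0.477, 0.022, 1.555, -0.011, 1.109, -0.083], TCP at [0.155, 0.657, 0.201] pointing down, gripper open.
Joint ranges: [-2.96, 2.96], [-0.34, 2.1], [-1.41, 1.46], [0.24, 2.44], [-1.37, 4.51], [0.17, 1.92], [-2.96, 2.96]. Speed limits (rad/s): [2.39, 2.39, 3.14, 3.14, 3.14, 3.14, 3.14].

INTERFACE

Orientations are given as a rotation vector (axis times angle).
In Python, from bench import r gives the robot as it stands.
- The arm moves only by the shell command python3 -m jog 'ROWS' [FORCE]. ROWS is JSON, a list of rows, each an object of numbers: "fingers": the finger opening in m, from 0 to 0.0854; "x", "y", "z": the shift along the tool's x, y, z in m; "rx", "ry", "rz": the turn, a rotation vector about the tool's x, y, z in degrees. In form: [{"fingers": .., "x": .., "y": .., "z": .., "rx": .., "ry": .., "rz": ..}, ...]. A call has 1 to 8 rows; each row shifts and turns the commanded pose from where the row before left it, along the tool's axes as they then stand; what a row does not reach is not made up. A row lasts 1/8 s, in which the tool goes at most 62.5 mm and 10.7 degrees, less where a joint would pass 70% of its speed; a pose out of reach is approached as far as the arm can. A call is refused whole if a number of a shift passes 0.0625 or a number of a turn 10.7, either way. A call with a gripper value outside its range is refused whole. The fingers move at their own pace and stop on an object; FORCE is the grip in N (left out, the last holds). Time passes only in rows, so rows that do not move let the fingers close. It gives the time, the measured TCP pose, the force, the opening and the grip force at its end, in the units of the state.
- r.get_obs(): the state, without advancing time (a new reading comes with each control period).
- r.grab_frame(name): name is "side" or "top"; returns (picture, depth): 400x640x3 uint8, red, green, blue; 400x640 float32, m along the optical axis (not along the pixel's ray), 0 where there is no reading.
- r.get_calibration(name): a dict with "mtx" (3x3 intrinsics, pixels), "dist" ([k1, k2, p1, p2, k3] as OpenCV has them; the pictures are not rectified), "extrinsics" (4x4, takes a point from camera to world coordinates). Camera axes: x right, y down, z forward; pixel columns grow to the right and rows downward; lengths in m; the calibration is good to about 2 mm. A picture is of the moment at which its call begins. get_calibration takes no time and is no camera call.
- r.hand_in(): hands the job in; it is judged then, once.
Trained networks look in the newest picture that a camera, given by its name, has taken for a name from the list of things; names that differ only in an ending like _2 or _b are one class to them, and where a whole thing is asked for, a point or a joint stands for the part that bears it (a point fixed in the world has none). Each returns a list of dicts, best first, with "score" (0 to 1); they miss things now and then, are a little off and sometimes report something else, mostly with a low value. They report only what shows in the picture. A call takes as long as a camera call.
- r.search_frame(target, camera): "xyz" ([x, y, z] in m, in world coordinates, good to about 4 mm: the middle of the surface that is visible of it).
- r.landmark_of(target, camera): "xyz" ([x, y, z] in m, in world coordinates, good to about 4 mm: a listed point, or the origin of a listed thing).
The state is a dict: "clock": time; "joints": joint angles; "qvel": joint speeds; "tau": joint torques, N m; "tcp_pos": TCP position; "orientation": TCP orientation; "contact_force": force on the tool from outside, world axes, zero at the start; "moment": the same for the moment, N m; "grip_width": finger opening in m; "gripper_force": force on a finger pad.
Only numpy, scipy, OpenCV 4.12 (cv2) and the standard library are available. Lean on these libraries where they do the work, as an engineer would, in place of code of your own. Each camera call takes 0.05 s, during which the arm holds its last target. There are 200 camera calls.

## Working session

There is one attempt and no reset: what is moved stays moved. The work goes in short steps, Python scripts to look and compute and a shell command to move; the robot and the scene stay as the last step left them, time stands still between calls to the robot, and variables do not carry over. Pictures are saved under pics/ and viewed, at most 10 in all, crops included, and the job is handed in when it is done.

```bash
mkdir -p pics; python3 - <<'E'
from bench import r
import cv2,numpy as np
o=r.get_obs();print(o['clock'],o['tcp_pos'],o['orientation'],o['grip_width'])
for c in('top','side'):
    p,d=r.grab_frame(c);cv2.imwrite(f'pics/{c}1.png',p[...,::-1])
    for t in('rail','carriage_mark','grip','button_face','bin_yellow','bin_blue','bin_green','flag'):
        print(c,t,[(np.round(k['xyz'],3).tolist(),round(k['score'],2)) for k in r.landmark_of(t,c)[:2]])
print(r.get_obs()['clock'])
E
```

```text
0.0 [0.1549386  0.65631786 0.20021578] [-3.63257399e-01 -3.12045417e+00  2.87407951e-03] 0.08497720401704817
top rail [([0.502, -0.074, 0.002], 0.65)]
top carriage_mark [([0.526, -0.203, 0.054], 0.62), ([0.613, 0.004, 0.0], 0.18)]
top grip [([0.523, -0.204, 0.181], 0.49)]
top button_face [([0.597, 0.085, -0.001], 0.69), ([0.524, -0.181, 0.178], 0.62)]
top bin_yellow [([0.596, 0.088, -0.005], 0.73)]
top bin_blue [([0.63, -0.098, 0.003], 0.6)]
top bin_green [([0.616, 0.001, -0.0], 0.98)]
top flag [([0.574, -0.195, 0.14], 0.8)]
side rail [([0.513, -0.066, 0.0], 0.62)]
side carriage_mark [([0.525, -0.198, 0.053], 0.72), ([0.539, 0.445, -0.001], 0.59)]
side grip [([0.524, -0.2, 0.177], 0.82), ([0.689, -0.341, -0.0], 0.16)]
side button_face [([0.518, -0.178, 0.177], 0.56)]
side bin_yellow [([0.596, 0.093, 0.0], 0.9)]
side bin_blue [([0.625, -0.101, 0.0], 0.9)]
side bin_green [([0.612, -0.0, 0.004], 0.94)]
side flag [([0.574, -0.2, 0.139], 0.72)]
0.9
```

View pics/top1.png

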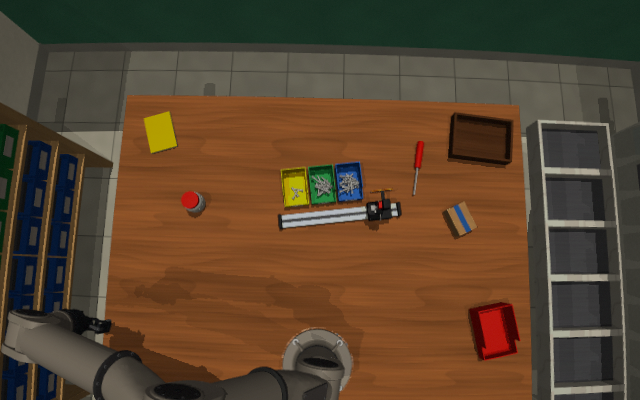

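View pics/side1.png

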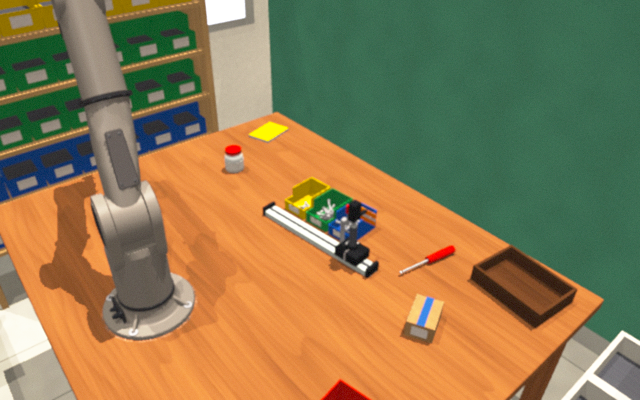

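```bash
python3 - <<'E'
from bench import r
import numpy as np
from scipy.spatial.transform import Rotation as R
o=r.get_obs();print(R.from_rotvec(o['orientation']).as_matrix().round(3))
Y=np.array([.596,.0905]);B=np.array([.6275,-.0995]);u=Y-B;print('yaw',np.degrees(np.arctan2(-u[0],u[1])))
u/=np.linalg.norm(u);g=np.array([.5235,-.202]);print(u,'travel',(Y-g)@u, 'cross', (Y-g)@[u[1],-u[0]])
E
```

```text
[[-0.973  0.23   0.   ]
 [ 0.23   0.973  0.   ]
 [ 0.     0.    -1.   ]]
yaw 9.413414170810917
[-0.16355694  0.9865339 ] travel 0.27670328689280077 cross 0.11936411111686951
```

The top view shows the rail running from (280,222) to (400,208), with the carriage near its right end at (378,210). The yellow bin is at the far left slot (294,187), matching the networks. The jar is at (193,203), well clear. Next I fit a rigid model to all the detections.

```bash
cat > fit.py <<'E'
from bench import r
import numpy as np
from scipy.optimize import least_squares
def data(n=2):
    D=[]
    for _ in range(n):
        for c in('top','side'):
            r.grab_frame(c)
            for t in('rail','carriage_mark','grip','button_face','bin_yellow','bin_blue','bin_green','flag'):
                for k in r.landmark_of(t,c):
                    if k['score']>.4: D.append((t,np.array(k['xyz'])))
    return D
def model(p,t):
    x,y,a,q,s=p   # rail pos, yaw, mark's rail y, bins' offset along rail
    L={'rail':(0,0),'carriage_mark':(0,q),'grip':(0,q),'button_face':(0,q+.023),'flag':(.052,q),
       'bin_yellow':(.112,s+.095),'bin_green':(.112,s),'bin_blue':(.112,s-.095)}[t]
    c,n=np.cos(a),np.sin(a)
    return np.array([x+c*L[0]-n*L[1],y+n*L[0]+c*L[1]])
def fit(D):
    f=lambda p:np.concatenate([model(p,t)-v[:2] for t,v in D])
    return least_squares(f,[.505,-.07,.13,-.13,.07],loss='soft_l1',f_scale=.004).x
E
python3 - <<'E'
from fit import *
D=data(2);p=fit(D);print(p,np.degrees(p[2]),'travel',p[4]+.095-p[3])
for t in('carriage_mark','bin_yellow'):print(t,model(p,t))
for t,v in D:print(t,((v[:2]-model(p,t))*1000).round(1),end=';')
o=r.get_obs();print(o['clock'],o['tcp_pos'])
E
```

```text
[ 0.50764284 -0.06980497  0.13242674 -0.13360118  0.0511912 ] 7.5874932180272365 travel 0.27979237899032866
carriage_mark [ 0.52528354 -0.20223639]
bin_yellow [0.59935912 0.08989472]
carriage_mark [0.3 2.1];grip [ 158.2 -146.8];grip [-1.4 -2.5];button_face [-0.4 -3.3];bin_yellow [-1.1 -1.6];bin_blue [-100.9 -101.7];bin_green [1.5 2.3];flag [1.3 3.7];rail [5.4 4.1];rail [  11.7 -109.8];carriage_mark [-2.8  4.1];carriage_mark [ 94.8 102.8];grip [-2.9  2. ];bin_yellow [-1.9  0.7];bin_blue [0.2 0.6];bin_green [2.3 4.7];flag [-2.8 -1.3];rail [-3.3 -0.6];carriage_mark [ 0.5 -2.3];grip [-1.3 -2.7];button_face [-0.7 -3.6];bin_yellow [-1.5 -4. ];bin_blue [ 1.7 -1.1];bin_green [2.2 4.8];flag [-1.8  0.6];rail [4.8 3.7];carriage_mark [-0.3  3.6];grip [-2.1  3.8];bin_yellow [1.3 2.7];bin_yellow [ -73.4 -289.2];bin_blue [ 2.1 -2.3];bin_green [-0.3  6.1];flag [-0.8 -5.6];2.7 [0.15506723 0.65695077 0.20119087]
```

```bash
python3 -m jog '[{"z":-0.05,"x":-0.03},{"z":-0.05,"x":-0.04,"y":-0.02},{"x":-0.05,"y":-0.03,"rz":-6},{"x":-0.05,"y":-0.03,"rz":-6},{"x":-0.05,"y":-0.03,"rz":-6},{"x":-0.05,"y":-0.03}]'
```

```text
validation failed for argument at $[0]...
```

```bash
python3 -m jog '[{"fingers":0.085,"x":-0.03,"y":-0.02,"z":-0.045,"rx":0,"ry":0,"rz":0},{"fingers":0.085,"x":-0.03,"y":-0.02,"z":-0.045,"rx":0,"ry":0,"rz":0},{"fingers":0.085,"x":-0.05,"y":-0.034,"z":0,"rx":0,"ry":0,"rz":0},{"fingers":0.085,"x":-0.05,"y":-0.034,"z":0,"rx":0,"ry":0,"rz":0},{"fingers":0.085,"x":-0.05,"y":-0.034,"z":0,"rx":0,"ry":0,"rz":0},{"fingers":0.085,"x":-0.05,"y":-0.034,"z":0,"rx":0,"ry":0,"rz":0},{"fingers":0.085,"x":-0.05,"y":-0.034,"z":0,"rx":0,"ry":0,"rz":0},{"fingers":0.085,"x":-0.05,"y":-0.034,"z":0,"rx":0,"ry":0,"rz":0}]' 30
```

```text
clock: 3.7
tcp_pos: [0.4505, 0.3352, 0.2915]
orientation: [0.363, 3.12, 0.001]
contact_force: [1.7, 1.0, 0.5]
grip_width: 0.085
gripper_force: 0.0
```

```bash
python3 -m jog '[{"fingers":0.085,"x":0,"y":0,"z":0,"rx":0,"ry":0,"rz":-10.5},{"fingers":0.085,"x":0,"y":0,"z":0,"rx":0,"ry":0,"rz":-10.5},{"fingers":0.085,"x":0,"y":-0.06,"z":0,"rx":0,"ry":0,"rz":0},{"fingers":0.085,"x":0,"y":-0.06,"z":0,"rx":0,"ry":0,"rz":0},{"fingers":0.085,"x":0,"y":-0.06,"z":0,"rx":0,"ry":0,"rz":0},{"fingers":0.085,"x":0,"y":-0.06,"z":0,"rx":0,"ry":0,"rz":0},{"fingers":0.085,"x":0,"y":-0.06,"z":0,"rx":0,"ry":0,"rz":0},{"fingers":0.085,"x":0,"y":-0.06,"z":0,"rx":0,"ry":0,"rz":0}]'
python3 -m jog '[{"fingers":0.085,"x":0,"y":-0.06,"z":0,"rx":0,"ry":0,"rz":0},{"fingers":0.085,"x":0,"y":-0.06,"z":0,"rx":0,"ry":0,"rz":0},{"fingers":0.085,"x":0,"y":-0.04,"z":0,"rx":0,"ry":0,"rz":0},{"fingers":0.085,"x":0,"y":0,"z":0,"rx":0,"ry":0,"rz":0},{"fingers":0.085,"x":0,"y":0,"z":0,"rx":0,"ry":0,"rz":0}]'
cat >where.py <<'E'
from bench import r
import numpy as np
from scipy.spatial.transform import Rotation as R
def where(pt):
    o=r.get_obs();M=R.from_rotvec(o['orientation']).as_matrix()
    print('clock',o['clock'],'tcp',o['tcp_pos'].round(4) if hasattr(o['tcp_pos'],'round') else o['tcp_pos'],'yaw',np.degrees(np.arctan2(-M[0,1],M[1,1])),'tilt',M[:,2].round(3))
    print('shift in tool',(M.T@(np.array(pt)-o['tcp_pos'])).round(4))
E
python3 - <<'E'
from where import *
import cv2
where([.5253,-.2022,.16])
p,_=r.grab_frame('side');cv2.imwrite('pics/s2.png',cv2.resize(p[160:300,270:450,::-1],None,fx=4,fy=4,interpolation=cv2.INTER_CUBIC))
E
```

```text
clock: 4.7
tcp_pos: [0.4978, -0.0218, 0.2916]
orientation: [-0.212, 3.133, 0.001]
contact_force: [0.8, 0.8, 0.6]
grip_width: 0.0848
gripper_force: 0.0
clock: 5.32
tcp_pos: [0.5192, -0.1777, 0.2911]
orientation: [0.212, -3.134, -0.001]
contact_force: [0.1, -0.1, 0.4]
grip_width: 0.0851
gripper_force: 0.0
clock 5.325 tcp [ 0.5192 -0.1777  0.2911] yaw 7.748578641452549 tilt [-0.     0.001 -1.   ]
shift in tool [-0.0027 -0.0252  0.131 ]
```

View pics/s2.png

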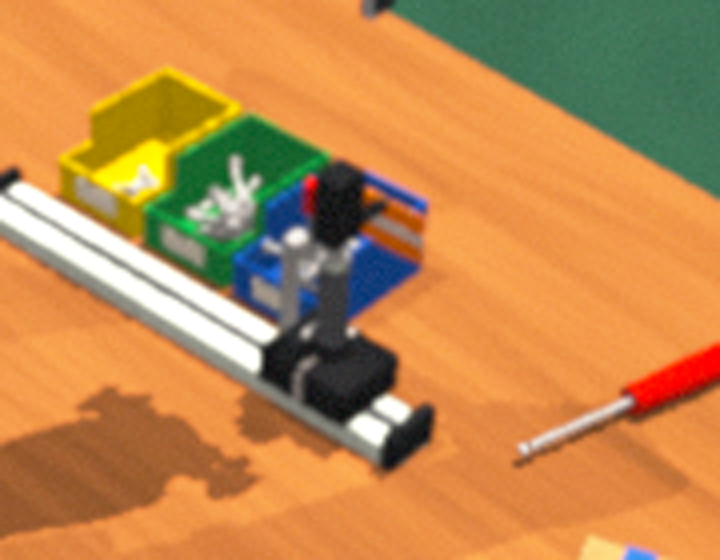

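The crop shows the red button (310,195) on the +y side of the black grip and the catch column (298,250) below it. The space beside both faces is free. I'll centre on the 35 mm span and go down.

```bash
python3 -m jog '[{"fingers":0.085,"x":-0.003,"y":-0.02,"z":0.02,"rx":0,"ry":0,"rz":0},{"fingers":0.085,"x":0,"y":0,"z":0.03,"rx":0,"ry":0,"rz":0},{"fingers":0.085,"x":0,"y":0,"z":0.03,"rx":0,"ry":0,"rz":0},{"fingers":0.085,"x":0,"y":0,"z":0.03,"rx":0,"ry":0,"rz":0},{"fingers":0.085,"x":0,"y":0,"z":0.02,"rx":0,"ry":0,"rz":0},{"fingers":0.085,"x":0,"y":0,"z":0,"rx":0,"ry":0,"rz":0}]'
python3 - <<'E'
from where import *
import cv2
where([.5253,-.2022,.16])
p,_=r.grab_frame('side');cv2.imwrite('pics/s3.png',cv2.resize(p[140:280,270:450,::-1],None,fx=4,fy=4,interpolation=cv2.INTER_CUBIC))
E
```

```text
clock: 6.12
tcp_pos: [0.5241, -0.1959, 0.1599]
orientation: [0.215, -3.131, -0.002]
contact_force: [-0.4, 0.2, 1.0]
grip_width: 0.0853
gripper_force: 0.0
clock 6.125 tcp [ 0.5241 -0.1959  0.1599] yaw 7.8611357479568715 tilt [-0.003  0.001 -1.   ]
shift in tool [-0.0003 -0.0064 -0.0001]
```

View pics/s3.png

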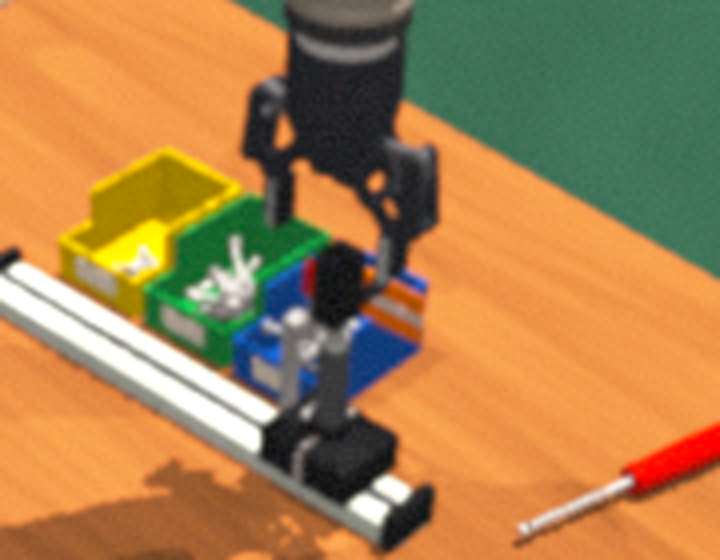

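```bash
python3 - <<'E'
from where import *
import cv2
C=r.get_calibration('side');E=np.linalg.inv(C['extrinsics'])
o=r.get_obs();t=np.array(o['tcp_pos']);M=R.from_rotvec(o['orientation']).as_matrix()
pts={'tcp':t,'grasp':t-.019*M[:,2],'tip+open':t-.013*M[:,2]+.0425*M[:,1],'tip-open':t-.013*M[:,2]-.0425*M[:,1],'grip':[.5253,-.2022,.178],'button':[.5225,-.179,.178],'mark':[.5253,-.2022,.054]}
for n,p in pts.items():
    q,_=cv2.projectPoints(np.array(p,float).reshape(1,3),cv2.Rodrigues(E[:3,:3])[0],E[:3,3],np.array(C['mtx'],float),np.array(C['dist'],float))
    print(n,((q.ravel()-[270,140])*4).round())
p,d=r.grab_frame('side')
for t in('grip','button_face','carriage_mark','flag'):print(t,[(np.round(k['xyz'],3).tolist(),round(k['score'],2)) for k in r.landmark_of(t,'side')[:2]])
E
```

```text
tcp [327. 297.]
grasp [329. 274.]
tip+open [280. 256.]
tip-open [378. 308.]
grip [335. 280.]
button [308. 266.]
mark [326. 424.]
grip [([0.622, -0.097, 0.003], 0.74), ([0.523, -0.201, 0.174], 0.65)]
button_face [([0.51, -0.068, -0.002], 0.56), ([0.52, -0.183, 0.179], 0.44)]
carriage_mark [([0.524, -0.199, 0.056], 0.76), ([0.599, 0.094, 0.004], 0.57)]
flag [([0.576, -0.197, 0.139], 0.74), ([0.521, -0.185, 0.179], 0.5)]
```

```bash
python3 - <<'E'
from where import *
import cv2
C=r.get_calibration('side')
p,d=r.grab_frame('side')
cv2.imwrite('pics/s4.png',cv2.resize(p[170:230,320:390,::-1],None,fx=10,fy=10,interpolation=cv2.INTER_NEAREST)[:600])
def w(u,v):
    z=d[v,u];n=cv2.undistortPoints(np.array([[[u,v]]],float),np.array(C['mtx'],float),np.array(C['dist'],float)).ravel()
    return (np.array(C['extrinsics'])@[n[0]*z,n[1]*z,z,1])[:3].round(3)
for u,v in[(339,190),(339,192),(339,194),(339,196),(339,198),(367,202),(367,205),(367,207),(367,209),(367,211),(354,207),(354,212)]:print(u,v,p[v,u],w(u,v))
E
```

```text
339 190 [75 70 70] [ 0.512 -0.156  0.224]
339 192 [71 67 68] [ 0.508 -0.161  0.221]
339 194 [65 66 64] [ 0.509 -0.16   0.214]
339 196 [42 80 50] [0.672 0.016 0.045]
339 198 [17 96 41] [0.672 0.015 0.038]
367 202 [94 94 90] [ 0.523 -0.25   0.231]
367 205 [88 86 85] [ 0.525 -0.25   0.221]
367 207 [87 85 84] [ 0.527 -0.248  0.213]
367 209 [117 101  98] [ 0.527 -0.249  0.207]
367 211 [167  83  32] [ 0.577 -0.202  0.152]
354 207 [24 24 30] [ 0.516 -0.213  0.198]
354 212 [23 25 29] [ 0.51  -0.219  0.188]
```

View pics/s4.png

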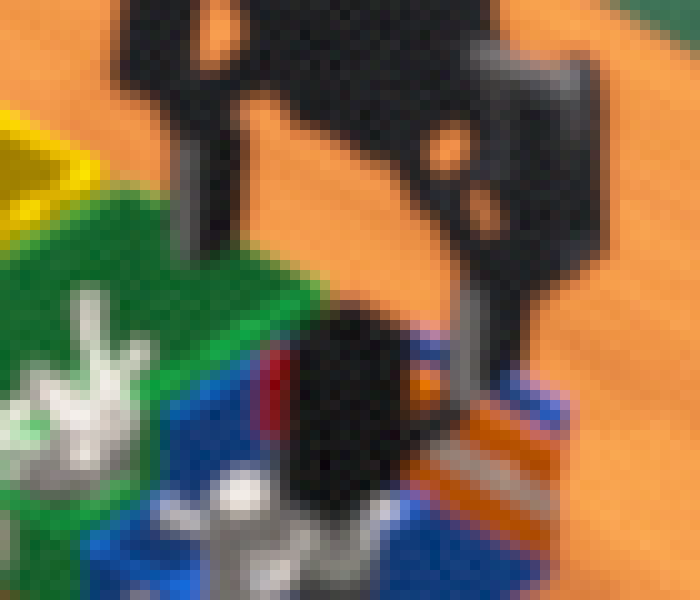

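The fingertips look about 30 mm higher than the reported TCP implies. Depth puts the tip ends at z≈0.205, roughly level with the grip's top. I'll lower them part way and measure again.

```bash
python3 -m jog '[{"fingers":0.085,"x":0,"y":0,"z":0.01,"rx":0,"ry":0,"rz":0},{"fingers":0.085,"x":0,"y":0,"z":0.008,"rx":0,"ry":0,"rz":0},{"fingers":0.085,"x":0,"y":0,"z":0,"rx":0,"ry":0,"rz":0}]'
cat > look.py <<'E'
from where import *
import cv2,sys
C=r.get_calibration('side')
p,d=r.grab_frame('side')
u0=int(sys.argv[2]);v0=int(sys.argv[3])
cv2.imwrite(f'pics/{sys.argv[1]}.png',cv2.resize(p[v0:v0+60,u0:u0+70,::-1],None,fx=10,fy=10,interpolation=cv2.INTER_NEAREST))
vv,uu=np.mgrid[v0:v0+60,u0:u0+70]
n=cv2.undistortPoints(np.stack([uu,vv],-1).reshape(-1,1,2).astype(float),np.array(C['mtx'],float),np.array(C['dist'],float)).reshape(-1,2)
z=d[vv,uu].ravel();W=np.c_[n*z[:,None],z,np.ones_like(z)]@np.array(C['extrinsics']).T
o=r.get_obs();t=np.array(o['tcp_pos']);M=R.from_rotvec(o['orientation']).as_matrix()
T=(W[:,:3]-t)@M
for s in(1,-1):
    k=(abs(T[:,0])<.025)&(s*T[:,1]>.03)&(s*T[:,1]<.058)&(W[:,2]>.1)&(W[:,2]<.3)
    print('side',s,k.sum(),'lowest z',np.sort(W[k,2])[:12].round(3),'x',np.median(T[k,0]),'y',np.median(T[k,1]))
print(o['clock'],t,o['contact_force'])
E
python3 look.py s5 320 170
```

```text
clock: 6.85
tcp_pos: [0.5241, -0.1977, 0.1421]
orientation: [0.211, -3.132, -0.001]
contact_force: [0.6, -0.3, -0.9]
grip_width: 0.0849
gripper_force: 0.0
side 1 227 lowest z [0.1   0.101 0.101 0.103 0.103 0.105 0.105 0.106 0.107 0.107 0.109 0.109] x 0.006181522012359925 y 0.04233885928576113
side -1 308 lowest z [0.186 0.186 0.187 0.188 0.188 0.188 0.189 0.19  0.191 0.192 0.193 0.193] x 0.0073627644843556155 y -0.04255153900793614
6.9 [ 0.52444209 -0.19790247  0.14259048] [-0.10906701  0.63642664  0.0163272 ]
```

View pics/s5.png

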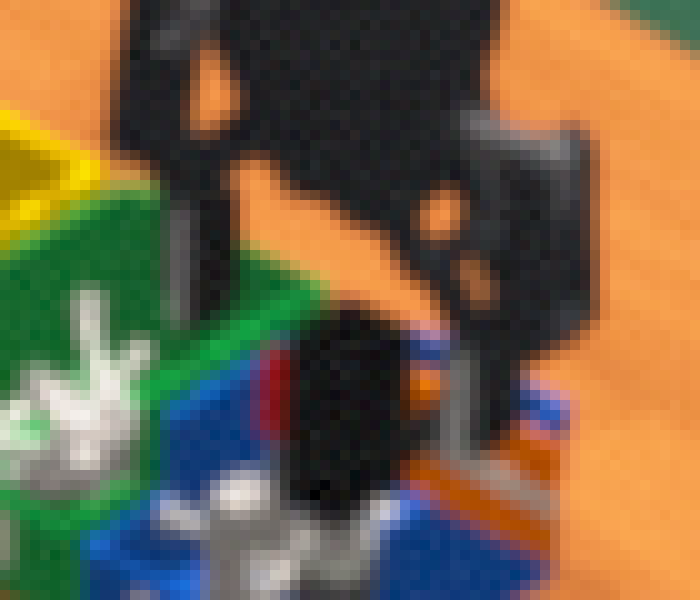

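The tips are now at z≈0.186, beside the top half of the grip, so they really are about 30 mm above the reported TCP. I'll go down 14 mm more, close part way and check the height before squeezing.

```bash
python3 -m jog '[{"fingers":0.085,"x":0,"y":0,"z":0.014,"rx":0,"ry":0,"rz":0},{"fingers":0.05,"x":0,"y":0,"z":0,"rx":0,"ry":0,"rz":0},{"fingers":0.05,"x":0,"y":0,"z":0,"rx":0,"ry":0,"rz":0},{"fingers":0.05,"x":0,"y":0,"z":0,"rx":0,"ry":0,"rz":0},{"fingers":0.05,"x":0,"y":0,"z":0,"rx":0,"ry":0,"rz":0}]'
sed -i 's/\.03)&(s\*T\[:,1\]<.058/.02)\&(s*T[:,1]<.045/; s/W\[:,2\]>.1)/W[:,2]>.14)/' look.py
python3 look.py s6 320 170
```

```text
clock: 7.52
tcp_pos: [0.525, -0.198, 0.1294]
orientation: [-0.211, 3.134, -0.0]
contact_force: [-0.1, -0.4, -0.3]
grip_width: 0.0502
gripper_force: 0.0
side 1 180 lowest z [0.15  0.164 0.164 0.166 0.166 0.167 0.168 0.169 0.169 0.17  0.172 0.172] x 0.008865984127813118 y 0.026480385922899717
side -1 399 lowest z [0.159 0.163 0.164 0.164 0.165 0.167 0.169 0.17  0.171 0.171 0.171 0.171] x 0.008258085730414793 y -0.03251235424321303
7.575 [ 0.52502365 -0.19796372  0.12940589] [-0.73323753  0.29842389  0.04770136]
```

View pics/s6.png

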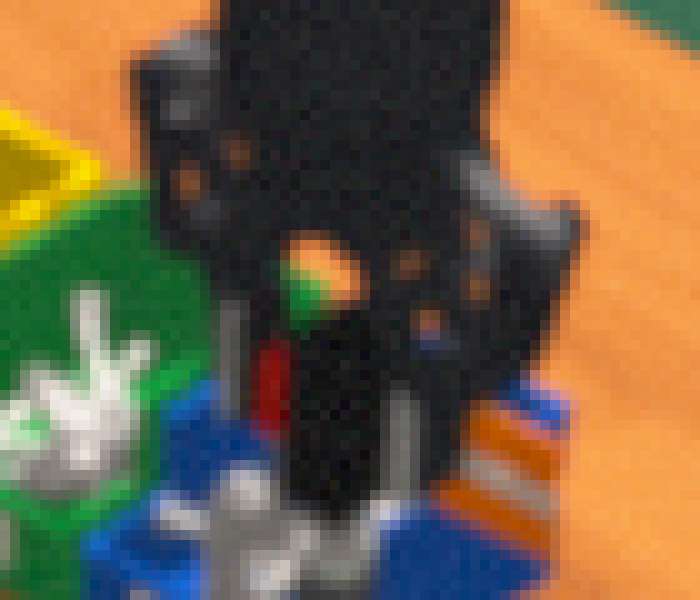

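The pads straddle the grip with the left pad on the red button (270,385). The tips are at z≈0.164, clear of the catch. Squeezing now.

```bash
python3 -m jog '[{"fingers":0.02,"x":0,"y":0,"z":0,"rx":0,"ry":0,"rz":0},{"fingers":0.02,"x":0,"y":0,"z":0,"rx":0,"ry":0,"rz":0},{"fingers":0.02,"x":0,"y":0,"z":0,"rx":0,"ry":0,"rz":0},{"fingers":0.02,"x":0,"y":0,"z":0,"rx":0,"ry":0,"rz":0}]' 50
python3 - <<'E'
from fit import *
D=data(2);p=fit(D);print(p,np.degrees(p[2]),'travel',p[4]+.095-p[3])
for t in('carriage_mark','bin_yellow'):
  print(t,model(p,t),[v.round(3).tolist() for a,v in D if a==t])
o=r.get_obs();print(o['clock'],o['tcp_pos'],o['grip_width'])
E
```

```text
clock: 8.07
tcp_pos: [0.5251, -0.1982, 0.1299]
orientation: [-0.21, 3.134, 0.0]
contact_force: [-1.4, 0.9, 5.5]
grip_width: 0.0274
gripper_force: 50.8
[ 0.50814062 -0.06859474  0.12856116 -0.132123    0.05372072] 7.366011662881456 travel 0.28084372121171763
carriage_mark [ 0.52507975 -0.19962738] [[0.501, -0.496, 0.001], [0.527, -0.2, 0.054], [0.527, -0.199, 0.056], [0.526, -0.198, 0.056], [0.526, -0.198, 0.054], [0.599, 0.093, 0.004]]
bin_yellow [0.60014924 0.09325786] [[0.599, 0.088, -0.001], [0.6, 0.091, -0.004], [0.598, 0.082, -0.003], [0.601, 0.093, 0.0]]
9.875 [ 0.52510303 -0.19823039  0.12989449] 0.0272078524702451
```

```bash
python3 -m jog '[{"fingers":0.02,"x":0,"y":0.015,"z":0,"rx":0,"ry":0,"rz":0},{"fingers":0.02,"x":0,"y":0.025,"z":0,"rx":0,"ry":0,"rz":0},{"fingers":0.02,"x":0,"y":0.03,"z":0,"rx":0,"ry":0,"rz":0},{"fingers":0.02,"x":0,"y":0.03,"z":0,"rx":0,"ry":0,"rz":0},{"fingers":0.02,"x":0,"y":0.03,"z":0,"rx":0,"ry":0,"rz":0},{"fingers":0.02,"x":0,"y":0.03,"z":0,"rx":0,"ry":0,"rz":0},{"fingers":0.02,"x":0,"y":0.03,"z":0,"rx":0,"ry":0,"rz":0},{"fingers":0.02,"x":0,"y":0.025,"z":0,"rx":0,"ry":0,"rz":0}]'
python3 -m jog '[{"fingers":0.02,"x":0,"y":0.025,"z":0,"rx":0,"ry":0,"rz":0},{"fingers":0.02,"x":0,"y":0.02,"z":0,"rx":0,"ry":0,"rz":0},{"fingers":0.02,"x":0,"y":0.01,"z":0,"rx":0,"ry":0,"rz":0},{"fingers":0.02,"x":0,"y":0,"z":0,"rx":0,"ry":0,"rz":0},{"fingers":0.02,"x":0,"y":0,"z":0,"rx":0,"ry":0,"rz":0}]'
cat > st.py <<'E'
from fit import *
D=data(2)
a=.131;u=np.array([-np.sin(a),np.cos(a)])
for t in('rail','carriage_mark','bin_yellow','bin_green','bin_blue','grip','flag'):
  v=np.array([v for b,v in D if b==t])
  if len(v):print(t,(v[:,:2]@u).round(4),v[:,2].round(3))
o=r.get_obs();print(o['clock'],np.array(o['tcp_pos'])[:2]@u,o['tcp_pos'],o['grip_width'],o['gripper_force'],o['contact_force'])
E
python3 st.py
```

```text
clock: 10.88
tcp_pos: [0.4969, 0.0158, 0.1299]
orientation: [-0.211, 3.132, -0.0]
contact_force: [2.2, -3.9, 2.1]
grip_width: 0.0271
gripper_force: 51.1
clock: 11.5
tcp_pos: [0.4896, 0.0707, 0.1299]
orientation: [-0.212, 3.132, 0.003]
contact_force: [2.3, 3.8, 5.4]
grip_width: 0.027
gripper_force: 50.3
rail [-0.1342 -0.1336 -0.1366 -0.1352] [-0.001 -0.002 -0.001 -0.002]
carriage_mark [0.0094] [0.057]
bin_yellow [ 0.0055  0.0129 -0.0818 -0.5577  0.0076  0.0119] [-0.002 -0.002  0.004 -0.003 -0.006 -0.   ]
bin_green [-0.0807 -0.0816 -0.078  -0.0793] [0.    0.002 0.002 0.   ]
bin_blue [-0.1788 -0.557  -0.1759  0.0414 -0.1796 -0.1763] [ 0.004 -0.003 -0.003  0.138  0.003  0.001]
grip [0.0065 0.0053] [0.175 0.176]
flag [-1.100e-03 -1.791e-01 -1.000e-04] [0.142 0.006 0.141]
13.3 0.00587843706959475 [0.48966715 0.07044511 0.12987226] 0.026979753324061845 50.32196760177612 [2.75111318 1.92123732 5.11647225]
```

```bash
python3 -m jog '[{"fingers":0.02,"x":0,"y":0.004,"z":0,"rx":0,"ry":0,"rz":0},{"fingers":0.02,"x":0,"y":0.004,"z":0,"rx":0,"ry":0,"rz":0},{"fingers":0.02,"x":0,"y":0,"z":0,"rx":0,"ry":0,"rz":0}]'
python3 - <<'E'
from bench import r
import cv2,numpy as np
a=.131;ux=np.array([np.cos(a),np.sin(a)]);u=np.array([-np.sin(a),np.cos(a)])
for c in('top','side'):
    C=r.get_calibration(c);p,d=r.grab_frame(c);h=cv2.cvtColor(p,cv2.COLOR_RGB2HSV)
    for n,lo,hi in(('yellow',22,34),('green',50,80),('blue',100,125)):
        vv,uu=np.where((h[...,0]>=lo)&(h[...,0]<=hi)&(h[...,1]>130)&(h[...,2]>50)&(d>0))
        q=cv2.undistortPoints(np.stack([uu,vv],-1).reshape(-1,1,2).astype(float),np.array(C['mtx'],float),np.array(C['dist'],float)).reshape(-1,2)
        z=d[vv,uu];W=(np.c_[q*z[:,None],z,np.ones_like(z)]@np.array(C['extrinsics']).T)[:,:3]
        k=(W[:,0]>.5)&(W[:,0]<.72)&(abs(W[:,1])<.18)&(W[:,2]>.0)&(W[:,2]<.09)
        s=W[k,:2]@u
        if k.sum():print(c,n,k.sum(),np.percentile(s,[0,2,50,98,100]).round(4),'mid',((np.percentile(s,2)+np.percentile(s,98))/2).round(4))
o=r.get_obs();print(o['clock'],np.array(o['tcp_pos'])[:2]@u,o['tcp_pos'])
cv2.imwrite('pics/e1.png',cv2.resize(r.grab_frame('side')[0][130:270,250:430,::-1],None,fx=4,fy=4,interpolation=cv2.INTER_CUBIC))
E
```

```text
clock: 13.68
tcp_pos: [0.4888, 0.0772, 0.1298]
orientation: [-0.21, 3.132, 0.0]
contact_force: [2.4, -0.5, 4.6]
grip_width: 0.0273
gripper_force: 50.9
top yellow 285 [-0.132  -0.0926  0.0114  0.0529  0.0588] mid -0.0198
top green 513 [-0.1317 -0.1255 -0.0833 -0.0415 -0.0408] mid -0.0835
top blue 461 [-0.2218 -0.2206 -0.1823 -0.1359 -0.1356] mid -0.1783
side yellow 817 [-0.1276 -0.0532  0.0363  0.056   0.0589] mid 0.0014
side green 618 [-0.1297 -0.1279 -0.0546 -0.04   -0.0377] mid -0.0839
side blue 965 [-0.2254 -0.2237 -0.1746 -0.1351 -0.133 ] mid -0.1794
13.775 0.012654620445006311 [0.48880175 0.07716584 0.12988655]
```

View pics/e1.png

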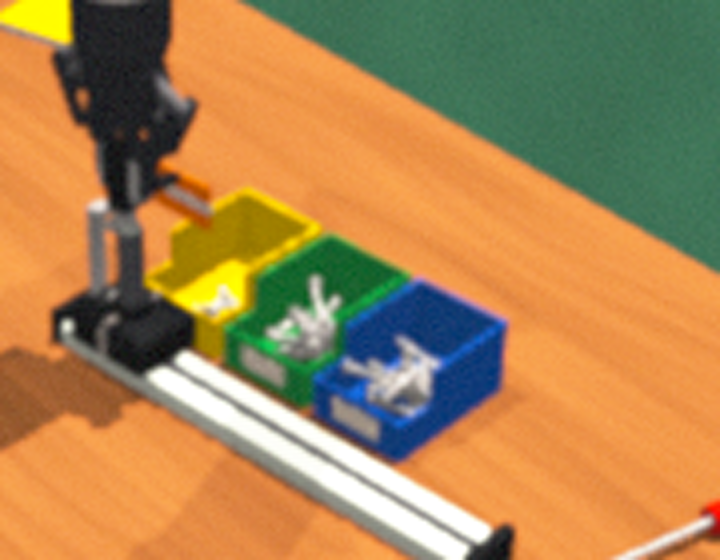

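The carriage line is level with the yellow bin's middle: mark at about 0.011 along the rail, bin middle at about 0.012, with the post still down. Now I pull up.

```bash
python3 -m jog '[{"fingers":0.02,"x":0,"y":0,"z":-0.006,"rx":0,"ry":0,"rz":0},{"fingers":0.02,"x":0,"y":0,"z":-0.012,"rx":0,"ry":0,"rz":0},{"fingers":0.02,"x":0,"y":0,"z":-0.012,"rx":0,"ry":0,"rz":0},{"fingers":0.02,"x":0,"y":0,"z":-0.012,"rx":0,"ry":0,"rz":0},{"fingers":0.02,"x":0,"y":0,"z":-0.012,"rx":0,"ry":0,"rz":0},{"fingers":0.02,"x":0,"y":0,"z":-0.006,"rx":0,"ry":0,"rz":0},{"fingers":0.02,"x":0,"y":0,"z":0,"rx":0,"ry":0,"rz":0}]'
python3 -m jog '[{"fingers":0.02,"x":0,"y":0,"z":-0.01,"rx":0,"ry":0,"rz":0},{"fingers":0.02,"x":0,"y":0,"z":-0.012,"rx":0,"ry":0,"rz":0},{"fingers":0.02,"x":0,"y":0,"z":-0.012,"rx":0,"ry":0,"rz":0},{"fingers":0.02,"x":0,"y":0,"z":-0.012,"rx":0,"ry":0,"rz":0},{"fingers":0.02,"x":0,"y":0,"z":-0.008,"rx":0,"ry":0,"rz":0},{"fingers":0.02,"x":0,"y":0,"z":0,"rx":0,"ry":0,"rz":0},{"fingers":0.02,"x":0,"y":0,"z":0,"rx":0,"ry":0,"rz":0}]'
python3 st.py
```

```text
clock: 14.7
tcp_pos: [0.4883, 0.0772, 0.1894]
orientation: [-0.21, 3.133, 0.0]
contact_force: [5.5, -0.2, -4.0]
grip_width: 0.0271
gripper_force: 50.1
clock: 15.58
tcp_pos: [0.4882, 0.0773, 0.243]
orientation: [-0.21, 3.133, -0.0]
contact_force: [4.9, 0.8, -2.3]
grip_width: 0.0273
gripper_force: 50.9
rail [-0.1374 -0.1358 -0.137  -0.1332  0.0138] [-0.001  0.002  0.002 -0.     0.056]
carriage_mark [ 0.0146 -0.1333] [ 0.053 -0.002]
bin_yellow [0.0163 0.0143 0.0104] [0.001 0.002 0.288]
bin_green [-0.0804 -0.0809 -0.0793] [0.003 0.    0.001]
bin_blue [-0.1812 -0.1789 -0.1778 -0.0778 -0.1786] [ 0.006 -0.002  0.006 -0.001  0.   ]
grip [0.012 0.011 0.006] [0.291 0.291 0.256]
flag [-0.079   0.0059  0.0087] [0.001 0.252 0.251]
17.375 0.012793671348761419 [0.48817596 0.07722364 0.2429148 ] 0.02730470175115316 50.90148389339447 [ 4.62700488  0.10994361 -3.08609579]
```

Grip at z≈0.291, rising with the tool without slipping. About 7 mm remains to the hard stop, so I creep up until the force rises.

```bash
python3 -m jog '[{"fingers":0.02,"x":0,"y":0,"z":-0.003,"rx":0,"ry":0,"rz":0},{"fingers":0.02,"x":0,"y":0,"z":-0.003,"rx":0,"ry":0,"rz":0},{"fingers":0.02,"x":0,"y":0,"z":0,"rx":0,"ry":0,"rz":0}]'
python3 -m jog '[{"fingers":0.02,"x":0,"y":0,"z":-0.002,"rx":0,"ry":0,"rz":0},{"fingers":0.02,"x":0,"y":0,"z":0,"rx":0,"ry":0,"rz":0}]'
```

```text
clock: 17.75
tcp_pos: [0.4881, 0.0772, 0.2488]
orientation: [-0.21, 3.133, -0.0]
contact_force: [6.4, 0.4, -5.1]
grip_width: 0.0272
gripper_force: 50.7
clock: 18.0
tcp_pos: [0.4879, 0.0772, 0.2501]
orientation: [-0.21, 3.134, -0.001]
contact_force: [7.9, 0.6, -8.9]
grip_width: 0.027
gripper_force: 51.7
```

```bash
python3 -m jog '[{"fingers":0.02,"x":0,"y":0,"z":-0.002,"rx":0,"ry":0,"rz":0},{"fingers":0.02,"x":0,"y":0,"z":0,"rx":0,"ry":0,"rz":0}]'
python3 -m jog '[{"fingers":0.02,"x":0,"y":0,"z":-0.001,"rx":0,"ry":0,"rz":0},{"fingers":0.02,"x":0,"y":0,"z":0,"rx":0,"ry":0,"rz":0}]'
python3 st.py
```

```text
clock: 18.25
tcp_pos: [0.4872, 0.0771, 0.2504]
orientation: [0.21, -3.134, 0.002]
contact_force: [11.4, 1.6, -21.2]
grip_width: 0.0268
gripper_force: 52.2
clock: 18.5
tcp_pos: [0.4869, 0.077, 0.2506]
orientation: [0.21, -3.133, 0.003]
contact_force: [14.9, 2.1, -27.3]
grip_width: 0.0268
gripper_force: 51.8
rail [-0.1416 -0.1317  0.0134 -0.1366 -0.1332] [-0.    -0.002  0.299  0.002  0.   ]
carriage_mark [0.014  0.0155] [0.054 0.055]
bin_yellow [0.0142 0.0149] [-0.001  0.001]
bin_green [-0.0796 -0.0788 -0.0786 -0.082 ] [-0.     0.001 -0.     0.004]
bin_blue [-0.179  -0.1804 -0.1801 -0.174 ] [ 0.004 -0.     0.004  0.001]
grip [0.0113 0.3709 0.0157] [ 0.296 -0.003  0.298]
flag [0.0039 0.0057] [0.261 0.258]
20.3 0.012748859185114213 [0.48689366 0.07700949 0.25058081] 0.02696334635634863 51.78178668022156 [ 13.64977295   2.22461135 -26.39813038]
```

The hard stop is reached: the TCP no longer rises, the pull is 26 N, the grip is at 0.298 m, and the mark is level with the bin. Handing in.

```bash
python3 -c "
from bench import r
print(r.hand_in())"
```

```text
the job is handed in; nothing more can be done
None
```

The job is handed in, with no verdict shown: by my measurements the carriage line is within about 2 mm of the yellow bin's middle, and the post is pulled up to its second stop and still gripped with about 50 N.

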